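# Tip the biscuit tin over and slide it under the counter shelf

### The arm

A 7-joint arm with a two-finger parallel gripper is mounted at the origin on the work surface. World frame = base frame: x ahead of the robot, y to its left, z up, the work surface at z = 0. Lengths are in mm, angles in rad, forces in N, time in s.
With the tool pointing down it reaches from about 425 to 950 mm from the base axis. Payload 16.7 kg.
Tool frame: the origin (TCP) lies between the finger pads; the fingertips stand 14 mm ahead of it and the grasp point (between the pads) lies 5 mm behind it; z points along the fingers, y is the line along which they close (so a half turn about z gives the same grasp; the last joint's range is limited). The gripper opens to 94 mm and grips with 3 to 60 N. Pads are 16 mm wide; open, the fingers measure 119 mm over their backs; the gripper's body (75 mm by 177 mm) begins 78 mm behind the grasp point.
Start: joints at [-1.353, 0.426, 0.074, 1.606, -0.034, 1.111, -0.067], TCP at [242.076, 630.057, 180.467] pointing down, gripper open.
Joint ranges: [-2.85, 2.85], [-0.5, 2.14], [-1.23, 1.37], [0.21, 2.46], [-1.02, 4.16], [0.16, 2.05], [-2.73, 2.73]. Speed limits (rad/s): [1.89, 1.89, 2.39, 2.39, 3.01, 3.01, 3.01].

### API

Orientations are given as a rotation vector (axis times angle).
In Python, from station import robot gives the robot as it stands. Calls block until the motion is done:
- robot.move_pose(position, orientation): joint-space move of the TCP to a pose.
- robot.move_linear(position, frame=None, velocity=150): straight line of the TCP; frame=None keeps the orientation; velocity is the mean speed in mm/s.
- robot.move_j(angles): joint-space move.
- robot.gripper_to(opening, strength=None): finger opening in mm; strength is the grip in N (None keeps the last); returns when the fingers have stopped.
- robot.dwell(seconds).
- robot.ik(position, orientation): joint angles nearest the present ones, or None.
- robot.sense(): the state.
- robot.capture(name): name is "side" or "top"; returns (picture, depth): 420x560x3 uint8, red, green, blue; 420x560 float32, mm along the optical axis (not along the pixel's ray), 0 where there is no reading.
- robot.calibration(name): a dict with "camera_matrix" (3x3 intrinsics, pixels), "k1" (the pictures are not rectified: a ray, as slopes to the right and down, at radius r is drawn at 1 + k1 r^2 times it, then the intrinsics apply), "camera_from_world" (4x4, takes a point from world to camera coordinates). Camera axes: x right, y up, looking along -z (the intrinsics and any distortion apply to the point x, -y, -z); pixel columns grow to the right and rows downward; lengths in mm; the calibration is good to about 2 mm. A picture is of the moment at which its call begins. calibration takes no time and is no camera call.
A pose or a line that the arm cannot do raises robot.Unreachable and nothing moves.
- robot.sign_off(): hands the job in; it is judged then, once.
The state is a dict: "t": time; "qpos": joint angles; "qvel": joint speeds; "joint_torque": joint torques, N m; "eef_pos": TCP position; "tcp_rot": TCP orientation; "wrist_force": force on the tool from outside, world axes, zero at the start; "torque": the same for the moment, N m; "width": finger opening in mm; "gripper_force": force on a finger pad.
Only numpy, scipy, OpenCV 4.12 (cv2) and the standard library are available. Lean on these libraries where they do the work, as an engineer would, in place of code of your own. Each camera call takes 0.05 s, during which the arm holds its last target. There are 200 camera calls.

### The job

The tall flat-sided biscuit tin does not fit upright under the low slatted shelf: push it over so that it lies on its broad side, then push it lengthwise and squarely in under the shelf through the open end beside it, until its end is flush with the shelf's edge (a finger's breadth, 15 mm, may stick out). Only push it, never lift it off the counter, and leave the other things where they stand.

Things in the scene. Friction and masses are not known exactly. Their poses are not given: they have to be found in the camera images.
- tin: bare-metal flat-sided tin with dark lid seam, 90 (x) x 50 (y) x 130 (z) mm, 0.2-0.4 kg. Starts upright 250-280 mm from the shelf's centre, beyond either open end, a 90 x 130 face towards the shelf. Origin: centre of its underside, z up. Pushed high towards the shelf it tips on its foot edge without sliding and falls flat just before the shelf, foot end outward; then slides when pushed there.
- tin_center (a point): centre of the tin (65 above the underside)
- tin_top (a point): centre of the tin's top face (130 above the underside)
- riser: low light-wood slatted shelf on four corner legs, fixed. Origin on the counter under its centre. Deck 150 long (y) x 174 wide (x) mm, underside 66 above the counter (beams under the two long sides reach down to 52), top 76. Open ends at -y and +y, 150 clear between the legs; deck edges at y = -75 and +75.
- canister: round lidded metal canister, 86 dia x 104 tall plus a small black knob (116 in all); stands beyond the other open end of the shelf from the tin. Origin at centre of underside. Leave it alone.
- mug: white mug, 76 dia x 85 tall, on the far side of the shelf. Origin at centre of underside. Leave it alone.
- shaker: small steel salt shaker, 40 dia x 68 tall, on the robot's side of the shelf. Origin at centre of underside. Leave it alone.
- ramekin: small white bowl, 70 dia x 42 tall, on the far side of the shelf. Origin at centre of underside. Leave it alone.
- jar: glass jar, 68 dia x 100 tall, at the back. Origin at centre of underside. Leave it alone.
- oil: green glass bottle, 60 dia x 200 tall, at the back. Origin at centre of underside. Leave it alone.
Mind the look-alikes: they are no part of the job. Leave any blue look-alike of the tin alone. There is more than one size of the riser; the job needs the smaller.

How it is judged (in metres and radians):
On the way:
1. the tin lies on its broad side on the counter (angle between tin's own z axis and vertical between 1.45 and 1.69 rad and height (world z) of tin_center below 0.032 m), for 0.2 s.
At the end, for the whole second after the job is handed in: the tin lies at rest on its broad side on the counter under the shelf, in line with it within 0.2 rad, with neither end more than 15 mm outside the shelf's edge (all of step 1 and y of tin in the frame of riser between -0.09 and 0.09 m and y of tin_top in the frame of riser between -0.09 and 0.09 m and x of tin_center in the frame of riser between -0.045 and 0.045 m and angle between the z axis of tin and the y axis of riser, either way round below 0.2 rad and linear speed of tin below 0.02 m/s and angular speed of tin below 0.1 rad/s); the robot touches nothing.
It fails at once if the tin is lifted off the counter (height (world z) of tin_center above 0.1 m or (angle between tin's own z axis and vertical below 0.1 rad and height (world z) of tin_center above 0.088 m) or (angle between tin's own z axis and vertical between 1.47 and 1.67 rad and height (world z) of tin_center above 0.056 m)).
It fails at once if another thing is moved by more than 20 mm or tipped over (distance of any of canister, mug, shaker, ramekin, jar, oil from where it was at the start of the episode above 0.02 m or angle between any of canister, mug, shaker, ramekin, jar, oil's own z axis and vertical above 0.3 rad).
It also fails if it takes over 45 s, if anything falls off the work surface, if the arm or the gripper's body presses on something with over 40 N, if the wrist force passes 120 N, or if a joint passes its speed limit or range.

## Working session

There is one attempt and no reset: what is moved stays moved. The work goes in short steps, each a Python script; the robot and the scene stay as the last script left them, time stands still between calls to the robot, and variables do not carry over. Pictures are saved under pics/ and viewed, at most 10 in all, crops included, and the job is handed in when it is done.

```bash
mkdir -p pics; ls; cat > h.py <<'E'
import numpy as np, cv2
from station import robot
def shot(n,tag):
    p,d=robot.capture(n); cv2.imwrite(f'pics/{tag}.png',cv2.cvtColor(p,cv2.COLOR_RGB2BGR)); np.save(f'pics/{tag}.npy',d); return p,d
def world(n,d,u=None,v=None):
    "world points of pixels (whole picture if none are given)"
    c=robot.calibration(n); K=np.array(c['camera_matrix']); k=c['k1']; T=np.linalg.inv(np.array(c['camera_from_world']))
    if u is None: v,u=np.mgrid[:d.shape[0],:d.shape[1]]
    z=d[v,u].astype(float)
    pts=np.stack([u,v],-1).reshape(-1,1,2).astype(float)
    s=cv2.undistortPoints(pts,K,np.array([k,0,0,0.])).reshape(*np.shape(u),2)
    P=np.stack([s[...,0]*z,-s[...,1]*z,-z,np.ones_like(z)],-1)
    return (P@T.T)[...,:3]
E
python3 - <<'E'
from h import *
for n in('side','top'):
    p,d=shot(n,n+'0')
s=robot.sense(); print(s['t'],s['eef_pos'],s['tcp_rot'],s['width'])
E
```

```text
pics
0.1 [241.98665676 629.71589328 179.87997732] [-5.73061506e-01 -3.08876964e+00  1.68456634e-03] 94.31217349425519
```

View pics/top0.png

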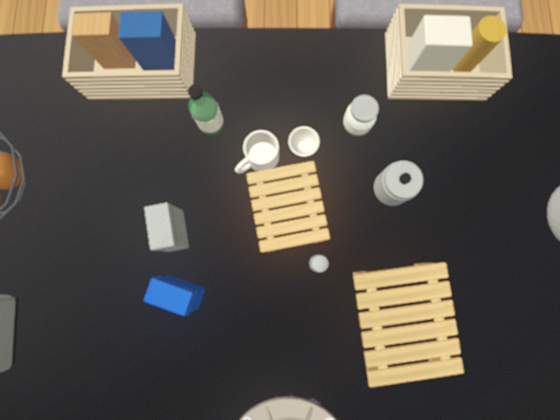

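View pics/side0.png

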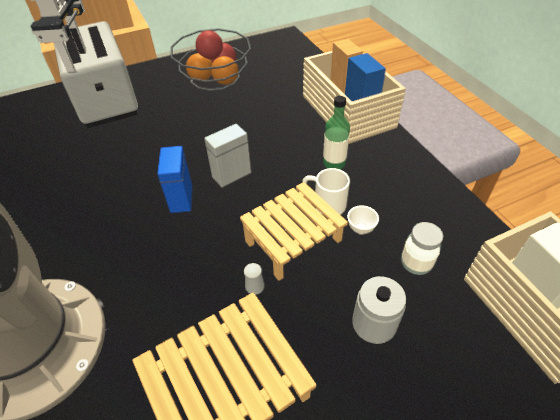

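The top view shows these candidates. For the tin there is the grey metal box with its top at (158,227) and the blue look-alike at (175,295), so I choose the grey one. For the shelf there is the small one at (288,206) and the large one at (408,323), so I choose the small one. The tin stands to the left (+y) of the shelf.

```bash
python3 - <<'E'
from h import *
d=np.load('pics/top0.npy'); W=world('top',d)
def rect(name,box,zr):
    u0,v0,u1,v1=box; m=np.zeros(d.shape,bool); m[v0:v1,u0:u1]=1
    m&=(W[...,2]>zr[0])&(W[...,2]<zr[1])&(d>0); P=W[m]
    print(name,m.sum(),'z',np.median(P[:,2]).round(1),cv2.minAreaRect(P[:,:2].astype(np.float32)),P[:,:2].mean(0).round(1))
rect('riser',(240,155,335,255),(66,86))
rect('tin',(135,195,195,255),(122,140))
rect('blue',(135,270,210,320),(100,160))
rect('mug',(230,125,285,172),(75,95)); rect('shaker',(305,250,332,276),(55,80)); rect('oil',(185,80,225,140),(150,220))
rect('ramekin',(285,125,322,158),(36,50)); rect('can',(370,155,425,210),(95,112))
im=cv2.imread('pics/top0.png')[140:330,120:350]; cv2.imwrite('pics/crop.png',cv2.resize(im,None,fx=3,fy=3,interpolation=2))
E
```

```text
riser 5011 z 75.9 ((577.5084838867188, 15.334571838378906), (213.31776428222656, 160.45494079589844), 11.354125022888184) [561.2   9. ]
tin 1073 z 129.9 ((508.6408386230469, 266.24285888671875), (90.65434265136719, 49.36817169189453), 11.306346893310547) [508.2 264.9]
blue 1281 z 129.9 ((368.5030517578125, 242.3636474609375), (90.20169067382812, 51.77202606201172), 71.75311279296875) [369.4 239.6]
mug 322 z 83.1 ((678.4978637695312, 58.973228454589844), (88.94305419921875, 89.84829711914062), 0.732990026473999) [676.2  60.1]
shaker 208 z 62.7 ((435.7708740234375, -64.25753021240234), (32.13228988647461, 32.6932258605957), 0.3391564190387726) [435.9 -63.7]
oil 281 z 198.4 ((767.5074462890625, 189.61402893066406), (27.49671173095703, 27.865249633789062), 87.38111877441406) [763.8 187.7]
ramekin 197 z 41.6 ((713.5670166015625, -30.427852630615234), (67.49590301513672, 66.49131774902344), 1.0722010135650635) [717.  -29.7]
can 1000 z 103.9 ((613.7673950195312, -239.0340118408203), (78.76371765136719, 78.13739013671875), 48.18157196044922) [ 612.8 -237.9]
```

View pics/crop.png

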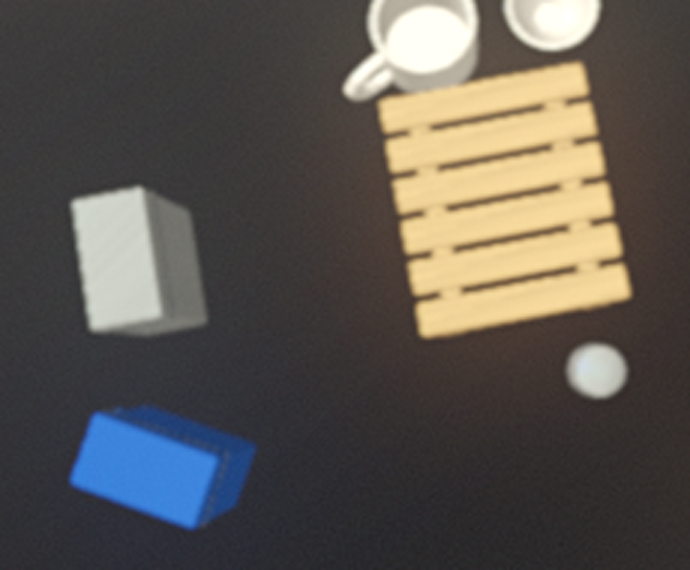

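The crop confirms the grey lidded tin and the small shelf. The shelf fit picked up some mug pixels, so I'll refit using only the wood colour.

```bash
python3 - <<'E'
from h import *
d=np.load('pics/top0.npy'); W=world('top',d); im=cv2.imread('pics/top0.png').astype(int)
m=np.zeros(d.shape,bool); m[155:255,240:335]=1
m&=(im[...,2]-im[...,0]>40)&(abs(W[...,2]-76)<8)&(d>0)
r=cv2.minAreaRect(W[m][:,:2].astype(np.float32)); print(r)
c=np.array(r[0]); a=np.radians(11.3); ex=np.array([np.cos(a),np.sin(a)]); ey=np.array([-ex[1],ex[0]])
t=np.array([508.6,266.2])-c; print('tin in riser', t@ex,t@ey)
from scipy.spatial.transform import Rotation as R
for b in (0,np.pi):
    th=a+b; y=np.array([np.cos(th),np.sin(th),0]); z=np.array([0,0,-1.]); x=np.cross(y,z)
    rv=R.from_matrix(np.c_[x,y,z]).as_rotvec()
    p=np.array([508.6,266.2])+ey*60
    print(rv,robot.ik([*p,200],rv),robot.ik([*(c+ey*83),45],rv))
E
```

```text
((559.3805541992188, 6.68499755859375), (174.33248901367188, 150.61279296875), 11.3275728225708)
tin in riser 1.0548082846064792 264.4344693046381
[1.99194547 2.42935334 0.        ] [-1.02343704  0.28962987  0.41441771  1.79074291 -0.13020259  1.08804888
 -0.36654034] [-0.71694818  0.44020738  0.55078632  2.02899813 -0.33017236  0.75857221
  0.23123433]
[ 2.42935334 -1.99194547  0.        ] [-0.57783051  0.28242922 -0.13423168  1.76400916  0.04190636  1.09791982
  2.61291571] [-1.12052718  0.76642475  1.20706184  2.04708598 -0.88807624  0.98894097
 -2.38589884]
```

```bash
cat >> h.py <<'E'
a=np.radians(11.3); ex=np.array([np.cos(a),np.sin(a)]); ey=np.array([-ex[1],ex[0]]); RV=[1.99194547,2.42935334,0]
C=np.array([559.4,6.7])
def at(x,y,z): return [*(C+ex*x+ey*y),z]   # shelf frame -> world
E
python3 - <<'E'
from h import *
robot.gripper_to(50)
robot.move_pose(at(1,325,200),RV)
robot.move_linear(at(1,325,118),velocity=100)
robot.move_linear(at(1,300,118),velocity=60)
y=300
while y>225:
    y-=10; robot.move_linear(at(1,y,118),velocity=50)
    s=robot.sense(); print(y,s['wrist_force'].round(1) if hasattr(s['wrist_force'],'round') else s['wrist_force'])
robot.dwell(.5)
robot.move_linear(at(1,290,130),velocity=150)
shot('top','top1'); shot('side','side1'); print(robot.sense()['t'])
E
```

```text
290 [ 0.2  0.7 -0.4]
280 [-0.2  0.9  0.3]
270 [ 0.1 -0.6 -0.2]
260 [0.1 1.5 1.3]
250 [-0.3 -0.1  0.3]
240 [-0.8  0.9 -0.7]
230 [-0.  -0.2 -0.1]
220 [ 0.6 -0.4 -0.1]
7.9583
```

View pics/side1.png

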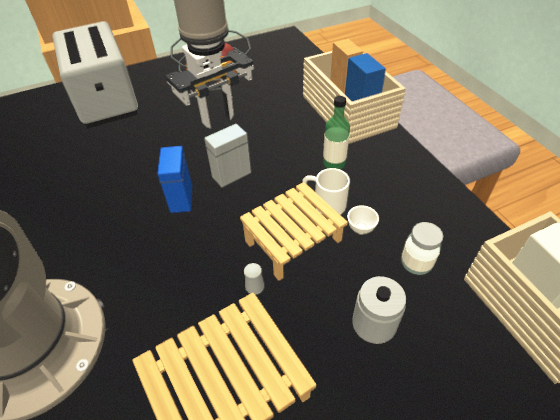

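The side view shows the tin still upright at (229,155), with the gripper behind it at (215,95). I'll measure before trying again.

```bash
python3 - <<'E'
from h import *
s=robot.sense(); e=np.array(s['eef_pos']); print(e,s['tcp_rot'],s['width'],'shelf',(e[:2]-C)@ex,(e[:2]-C)@ey)
for n in('side0','side1','top1'):
    d=np.load(f'pics/{n}.npy'); W=world(n[:-1],d)
    m=(abs(W[...,2]-130)<8)&(abs(W[...,0]-520)<60)&(abs(W[...,1]-250)<60)&(d>0); P=W[m]
    print(n,m.sum(),cv2.minAreaRect(P[:,:2].astype(np.float32)),P.mean(0).round(1))
E
```

```text
[503.83950784 289.86162719 129.83303271] [ 1.99356250e+00  2.42766361e+00 -8.65722178e-04] 49.78537169790036 shelf 1.000995998552808 288.5593065669926
side0 589 ((509.00811767578125, 265.03155517578125), (91.13108825683594, 55.105865478515625), 8.235197067260742) [507.7 261.3 128.8]
side1 587 ((509.2099914550781, 263.5794372558594), (90.10145568847656, 53.54471206665039), 10.064602851867676) [507.6 261.2 128.9]
top1 1064 ((508.80126953125, 265.83038330078125), (91.4386215209961, 50.07695388793945), 12.688968658447266) [508.2 265.  129.8]
```

View pics/top1.png

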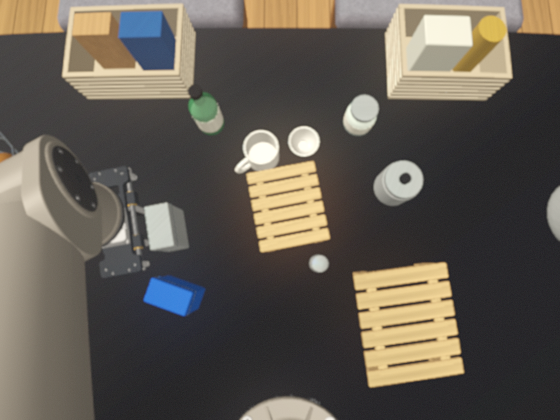

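```bash
python3 - <<'E'
from h import *
d=np.load('pics/side1.npy'); W=world('side',d)
P=W[60:130,190:250].reshape(-1,3); P=P[(P[:,2]>105)&(P[:,2]<260)]
q=(P[:,:2]-C)
for lo in range(105,260,15):
    k=(P[:,2]>=lo)&(P[:,2]<lo+15)&(q@ey<500)
    if k.sum(): print(lo,k.sum(),'x',np.percentile(q[k]@ex,[2,98]).round(),'y',np.percentile(q[k]@ey,[2,50,98]).round())
s=robot.sense();print(s['t'],s['eef_pos'],s['wrist_force'])
E
```

```text
120 75 x [10. 45.] y [260. 277. 287.]
150 34 x [-36.  33.] y [277. 281. 296.]
165 85 x [-38.  36.] y [276. 280. 296.]
180 87 x [-38.  37.] y [276. 279. 295.]
195 93 x [-38.  36.] y [276. 280. 296.]
210 99 x [-38.  37.] y [276. 280. 297.]
225 85 x [-38.  36.] y [276. 279. 294.]
240 54 x [-48.  75.] y [256. 279. 309.]
255 69 x [-49.  75.] y [253. 256. 300.]
7.9583 [503.83950784 289.86162719 129.83303271] [-0.32769317 -0.47161026 -0.37418578]
```

The finger depth points stop near z≈150, although the reported TCP of 130 implies tips at 116. So the tool seems to be about 30 mm higher than reported, and it passed over the tin. I'll check this on the fingertips themselves, in free space.

```bash
python3 - <<'E'
from h import *
robot.move_linear(at(1,335,130),velocity=150)
robot.move_linear(at(1,335,90),velocity=100)
robot.dwell(.3)
p,d=shot('side','side2'); W=world('side',d); s=robot.sense(); print(s['t'],s['eef_pos'])
q=W[...,:2]-C; x=q@ex; y=q@ey; z=W[...,2]
m=(d>0)&(abs(y-335)<22)&(abs(x)<60)&(z>25)&(z<230)
for lo in range(20,230,10):
    k=m&(z>=lo)&(z<lo+10)
    if k.sum(): v,u=np.nonzero(k); print(lo,k.sum(),x[k].min().round(),x[k].max().round(),np.median(y[k]).round(),v.max())
im=cv2.imread('pics/side2.png')[20:220,130:330]; cv2.imwrite('pics/c2.png',cv2.resize(im,None,fx=3,fy=3))
E
```

```text
9.3083 [494.84375423 335.57725843  90.36306073]
110 11 -30.0 33.0 327.0 130
120 35 -38.0 36.0 327.0 130
130 47 -37.0 37.0 326.0 127
140 59 -38.0 37.0 326.0 124
150 53 -38.0 38.0 326.0 120
160 54 -38.0 37.0 326.0 118
170 55 -38.0 38.0 326.0 114
180 60 -39.0 35.0 327.0 111
190 49 -38.0 37.0 325.0 107
200 16 -46.0 35.0 326.0 102
210 19 -46.0 29.0 335.0 101
220 25 -47.0 57.0 327.0 97
```

View pics/c2.png

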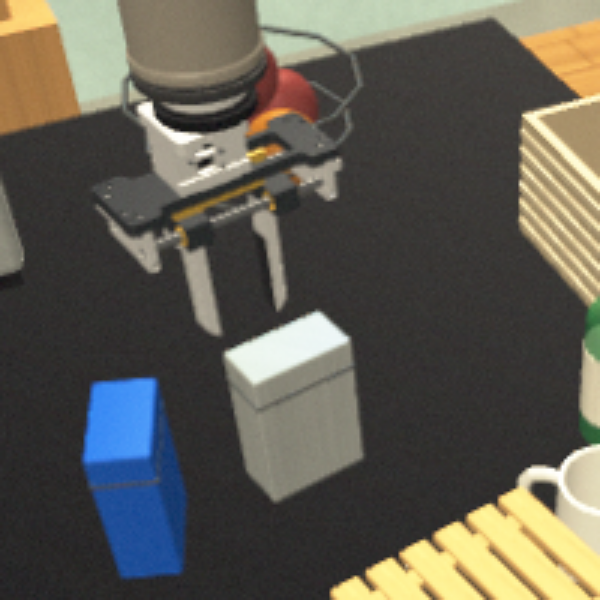

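The tips show in the crop at about (215,330) and (278,305), in free air at z≈113 with a reported TCP of 90. That makes the true tool height about 37 mm above the reported one, while the lateral values agree. I'll push again with corrected heights.

```bash
python3 - <<'E'
from h import *
robot.move_linear(at(1,335,82),velocity=60)
y=335
robot.move_linear(at(1,302,82),velocity=80)
y=302
while y>222:
    y-=10; robot.move_linear(at(1,y,82),velocity=50)
    print(y,np.round(robot.sense()['wrist_force'],1))
robot.dwell(.4)
robot.move_linear(at(1,320,110),velocity=200)
p,d=shot('top','top3'); shot('side','side3'); W=world('top',d); print(robot.sense()['t'])
q=W[...,:2]-C; x=q@ex; y=q@ey; z=W[...,2]
m=(d>0)&(y>85)&(y<300)&(abs(x)<70)&(z>25)&(z<145)
print(m.sum(),np.percentile(z[m],[5,50,95]),cv2.minAreaRect(np.c_[x[m],y[m]].astype(np.float32)))
E
```

```text
292 [ 0.5  0.8 -0.3]
282 [-1.3  0.5 -0.3]
272 [-0.3 -0.3 -0.2]
262 [-0.4 -0.3  0.5]
252 [-0.3  0.5 -0.9]
242 [ 0.1 -0.1 -0.2]
232 [ 0.4 -0.4 -1. ]
222 [ 0.6  0.6 -0.4]
14.1167
2430 [46.38409031 49.89176274 52.60570176] ((1.3826637268066406, 169.2987518310547), (90.96622467041016, 131.2847900390625), 0.13740584254264832)
```

View pics/side3.png

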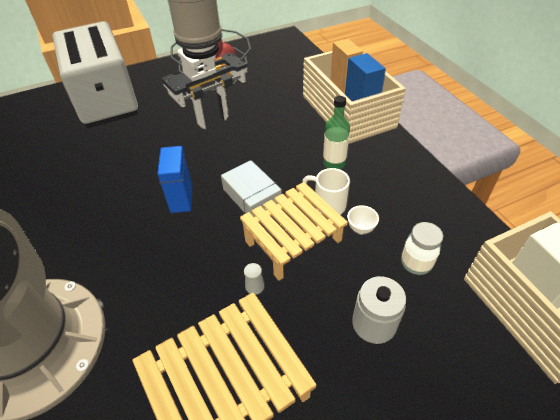

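The tin lies flat at y 104–235, x 1.4, top at z 50 and square to the shelf. Next I go behind its foot end, check the tip height, then push.

```bash
python3 - <<'E'
from h import *
robot.move_linear(at(3,275,70),velocity=150)
robot.move_linear(at(3,275,30),velocity=100)
robot.dwell(.2)
p,d=shot('side','side4'); W=world('side',d)
q=W[...,:2]-C; x=q@ex; y=q@ey; z=W[...,2]
m=(d>0)&(abs(y-275)<16)&(abs(x-3)<45)&(z>12)&(z<150)
zt=np.percentile(z[m],1); print(robot.sense()['t'],np.sort(z[m])[:8].round(),zt,np.median(y[m]))
tip=np.sort(z[m])[3]
if tip>42:
    zz=30-(tip-27); print('to',zz)
    robot.move_linear(at(3,275,zz),velocity=40)
    print(np.round(robot.sense()['wrist_force'],1))
    robot.move_linear(at(3,248,zz),velocity=80)
    for t in (200,150,110):
        robot.move_linear(at(3,t,zz),velocity=60); print(t,np.round(robot.sense()['wrist_force'],1))
    p,d=shot('top','top4'); W=world('top',d)
    q=W[...,:2]-C; x=q@ex; y=q@ey; z=W[...,2]
    m=(d>0)&(y>78)&(y<115)&(abs(x)<60)&(z>40)&(z<57)
    print(robot.sense()['t'],m.sum(),x[m].min(),x[m].max(),y[m].max())
E
```

```text
15.4667 [55. 55. 55. 56. 56. 58. 58. 60.] 55.970541590318305 267.1367956518866
to 1.39405988579324
[0.3 0.1 0.3]
200 [-0.4  0.2 -0.1]
150 [-0.3 -0.1 -0.3]
110 [-0.6 -0.5  0.1]
19.625 53 -43.518791953791975 -1.2066355346252928 89.32971430588682
```

```bash
python3 - <<'E'
from h import *
shot('side','side5')
E
```

```text
(no output)
```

View pics/side5.png

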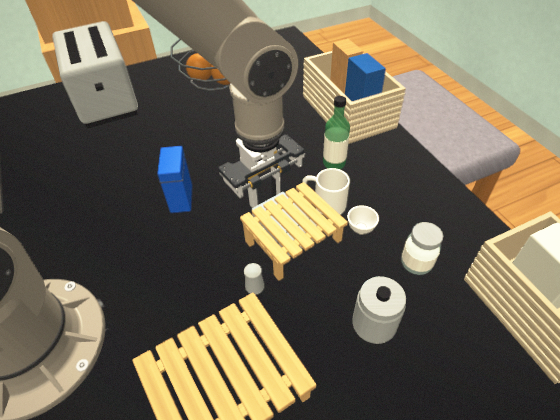

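The fingers are at (255,193) and (275,190), just outside the shelf's near edge, and the tin has gone in between the legs. I'll finish the push, retreat and measure.

```bash
python3 - <<'E'
from h import *
z0=robot.sense()['eef_pos'][2]
robot.move_linear(at(3,81,z0),velocity=40); print(np.round(robot.sense()['wrist_force'],1))
robot.dwell(.2)
robot.move_linear(at(3,200,z0),velocity=120)
robot.move_linear(at(3,260,120),velocity=200)
p,d=shot('top','top6'); shot('side','side6'); print(robot.sense()['t'])
W=world('top',d); q=W[...,:2]-C; x=q@ex; y=q@ey; z=W[...,2]
m=(d>0)&(abs(y)<110)&(abs(x)<75)&(z>43)&(z<56)
print(m.sum(),np.percentile(x[m],[2,98]),np.percentile(y[m],[1,99]))
im=cv2.imread('pics/top6.png')[140:270,190:390]; cv2.imwrite('pics/c6.png',cv2.resize(im,None,fx=4,fy=4,interpolation=2))
E
```

```text
[-3.6 12.6  1.8]
22.8083
337 [-30.49501149  35.71094503] [-42.61515001  73.9312355 ]
```

View pics/c6.png

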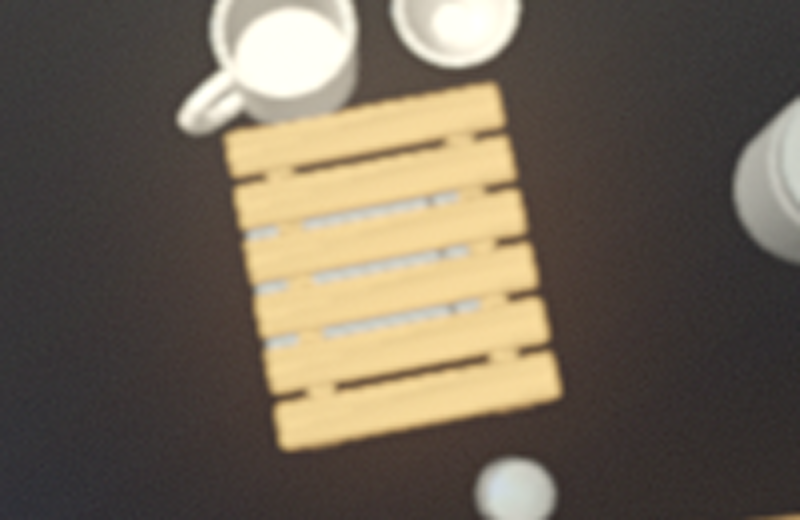

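The tin shows as silver through the middle three gaps. It runs from the deck's left edge to about (460,195)–(480,305), with its lid seam parallel to the deck ends, so it is flush, centred and square. The robot is clear of everything.

```bash
python3 - <<'E'
from h import *
robot.dwell(.3); print(robot.sign_off())
E
```

```text
the job is handed in; nothing more can be done
None
```

The tin was tipped onto its broad side and pushed in under the small shelf, measured flush with the edge (foot end at about 74 mm, deck edge at 75), centred and square, and I handed the job in at about 23 s; the first push passed over the tin because the tool stood about 37 mm higher than reported, the closing push read about 13 N at the wrist (probably the fingers meeting the deck edge), and I saw no other thing moved.

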